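# Exchange a spray can from a divided carton

## Robot

A 7-joint arm with a two-finger parallel gripper is mounted at the origin on a cart in front of the work surface, level with it; the furniture and walls round the work are solid. World frame = base frame: x ahead of the robot, y to its left, z up, the work surface at z = 0. Lengths are in m, angles in rad, forces in N, time in s.
With the tool pointing down it reaches from about 0.4 to 0.9 m from the base axis. Payload 5.6 kg.
Tool frame: the origin (TCP) lies at the very end of the fingers, on their centre line; the grasp point (between the pads) lies 19 mm behind it (r.grip_point_offset is the distance from the TCP to the grasp point, in m); z points along the fingers, y is the line along which they close (so a half turn about z gives the same grasp; the last joint's range is limited). The gripper opens to 92 mm and grips with 3 to 60 N. Pads are 20 mm wide; open, the fingers measure 128 mm over their backs; the gripper's body (75 mm by 189 mm) begins 69 mm behind the grasp point.
Start: joints at [1.11, 0.468, -0.012, 1.603, 0.006, 1.071, -0.056], TCP at [0.264, -0.594, 0.215] pointing down, gripper open.
Joint ranges: [-2.53, 2.53], [-0.31, 2.02], [-1.57, 1.55], [0.28, 2.44], [-1.29, 4.43], [0.15, 1.84], [-2.92, 2.92]. Speed limits (rad/s): [2.57, 2.57, 3.14, 3.14, 3.14, 3.14, 3.14].

## Interface

Orientations are given as a 3x3 rotation matrix whose columns are the frame's x, y, z axes.
In Python, from bench import r, viewer gives the robot as it stands. The module is installed in compiled form; this text tells all that it offers.
- The arm moves only by the tool arm_command, never from a script. Its argument "commands" is a list of rows, each an object of numbers: "x", "y", "z": the shift along the world's x, y, z as a fraction of full scale; "rx", "ry", "rz": the turn, a rotation vector about the world's x, y, z as a fraction of full scale; "gripper": the closure, from 0 (fully open) to 1 (shut). A call has 1 to 20 rows; each row shifts and turns the commanded pose from where the row before left it; what a row does not reach is not made up. Full scale, the value 1, is 100 mm for a shift and 5 degrees for a turn. A row lasts 1/8 s, in which the tool goes at most 62.5 mm and 10.7 degrees, less where a joint would pass 70% of its speed; a pose out of reach is approached as far as the arm can. A call with a number of a shift or a turn outside -1 to 1 is refused whole. A call with a gripper value outside its range is refused whole. The fingers move at their own pace and stop on an object; the grip force is fixed at half the most. Time passes only in rows, so rows that do not move let the fingers close. It gives the time, the measured TCP pose, the force, the opening and the grip force at its end, in the units of the state.
- r.get_state(): the state, without advancing time (a new reading comes with each control period).
- viewer.snapshot(name): name is "scene" or "side" or "wrist"; returns (picture, depth): 480x640x3 uint8, red, green, blue; 480x640 float32, m along the optical axis (not along the pixel's ray), 0 where there is no reading.
- viewer.camera_info(name): a dict with "K" (3x3 intrinsics, pixels), "extrinsics" (4x4, takes a point from world to camera coordinates); the wrist camera has in their place "tool_from_camera" (4x4, takes a point from camera to tool coordinates, whose origin is the TCP and whose axes are the flange's). Camera axes: x right, y up, looking along -z (the intrinsics and any distortion apply to the point x, -y, -z); pixel columns grow to the right and rows downward; lengths in m; the calibration is good to about 2 mm. A picture is of the moment at which its call begins: read the wrist's pose just before it. camera_info takes no time and is no camera call.
- r.hand_in(): hands the job in; it is judged then, once.
The state is a dict: "time_s": time; "qpos": joint angles; "qd": joint speeds; "joint_torque": joint torques, N m; "tool_pos": TCP position; "tcp_rot": TCP orientation; "ft_force": force on the tool from outside, world axes, zero at the start; "moment": the same for the moment, N m; "finger_gap": finger opening in m; "finger_force": force on a finger pad.
Only numpy, scipy, OpenCV 4.12 (cv2) and the standard library are available. Lean on these libraries where they do the work, as an engineer would, in place of code of your own. Each camera call takes 0.05 s, during which the arm holds its last target. There are 200 camera calls.

## Task

Change the spray can: take the used can out of the small steel tray and put it, right down to the floor, into the empty compartment with the grey pad in the leaning divided carton, then lift the new can out of the carton and stand it upright in the steel tray. Set both cans down rather than dropping them, and leave the other things in the carton where they are.

Things in the scene. Friction and masses are not known exactly. Their poses are not given: they have to be found in the camera images.
- carton: open card carton fixed on a sloping stand, 330 wide (y), 138 deep, inside 128 deep; walls 5. Origin on the bench under its floor's middle; z vertical, x level, robot side to back. The carton leans 18 deg to the robot: compartment axis (-0.309, 0, 0.951) here. Dividers, 4 thick, 112 high, make 2 rows of 3 compartments, 104 (y) by 62, centres 108 apart in y, 66 across
- carton_floor (a point): middle of the carton's sloping floor, 85 above carton's origin, at the foot of the middle divider. Front row (low, nearest the robot): new can, flux bottle and the empty padded compartment, in any order, their origins 35 nearer the robot and 11 lower than this point, at carton y -108, 0 or +108. Back row: two reels and an adapter
- pad: grey pad 52x94x3, fixed on the floor of the empty front compartment and centred in its width; origin at the centre of its underside, 4 in front of the compartment's middle (towards the front wall), z along the compartment's axis (leaning 18 degrees)
- tray: fixed square steel spill tray with dark rubber floor, 92x92, inside 84x84, walls 4 thick and 14 high, floor top 4 above the bench; origin at the centre of its underside
- old_can: the used can, blue and white, standing upright in the tray at the start; aerosol can, upright axis z, body diameter 53, straight body to about 105 high, solid to 134 high, small nozzle to 146; origin at the centre of its underside, z up its axis. Grip it round the body near the top.
- new_can: the new can, of the same look, in a front compartment of the carton, leaning with it and resting on its floor and front wall; aerosol can, upright axis z, body diameter 53, straight body to about 105 high, solid to 134 high, small nozzle to 146; origin at the centre of its underside, z up its axis. Grip it round the body near the top.
- flux_bottle: cream bottle with black needle cap, diameter 40, 100 high, in a front compartment; origin under its base
- wire_reel: white reel with yellow flanges, diameter 48, 58 high, in the back row; origin under its base
- adapter: beige mains adapter 45x60x88, in the back row; origin under its base
- solder_reel2: white reel with red flanges, diameter 54, 62 high, in the back row of the carton; origin under its base
Things that resemble listed ones, but are neither listed nor needed, are in the scene too. What is shaped like the new_can but orange is not meant.

How it is judged:
By the outcome, as a careful person would: the job done as asked, in the order asked, and still so for the second after the job is handed in, with the robot touching nothing.
It also fails if it takes over 51 s, if anything falls off the work surface, if the arm or the gripper's body presses on something with over 40 N, if the wrist force passes 120 N, or if a joint passes its speed limit or range.

## Working session

There is one attempt and no reset: what is moved stays moved. The work goes in short steps, Python scripts to look and compute and a tool call to move; the robot and the scene stay as the last step left them, time stands still between calls to the robot, and variables do not carry over. Pictures are saved under pics/ and viewed, at most 10 in all, crops included, and the job is handed in when it is done.

Besides the shell and the picture viewer there is one more tool, called after ">>>" as a command line: name --argument value ..., lists and objects as JSON in quotes. arm_command: Moves the arm, as the interface text tells. Shift numbers are shares of 100 mm and turn numbers shares of 5 degrees, none past 1 either way. Its arguments: {"type":"object","properties":{"commands":{"type":"array"}},"required":["commands"]}

```bash
mkdir -p pics; cat > h.py <<'E'
import numpy as np, cv2
from bench import r, viewer
np.set_printoptions(precision=4,suppress=True)
def cloud(name):
    s=r.get_state(); im,d=viewer.snapshot(name); ci=viewer.camera_info(name); K=np.array(ci["K"])
    v,u=np.mgrid[0:480,0:640]
    x=(u-K[0,2])/K[0,0]*d; y=(v-K[1,2])/K[1,1]*d
    P=np.stack([x,-y,-d],-1)
    if name=="wrist":
        T=np.array(ci["tool_from_camera"]); W=np.eye(4); W[:3,:3]=np.array(s["tcp_rot"]).reshape(3,3); W[:3,3]=s["tool_pos"]; T=W@T
    else: T=np.linalg.inv(np.array(ci["extrinsics"]))
    P=P@T[:3,:3].T+T[:3,3]; P[d==0]=np.nan
    return im,P,T
E
python3 - <<'E'
from h import *
for n in ("scene","side"):
    im,P,T=cloud(n); cv2.imwrite(f"pics/{n}0.png",im[...,::-1]); np.savez(f"{n}0.npz",im=im,P=P)
    print(n,T, {k:v for k,v in viewer.camera_info(n).items() if k!='extrinsics'})
print(r.get_state())
E
```

```text
scene [[ 0.5925  0.5373 -0.6002 -0.43  ]
 [-0.8056  0.3965 -0.4402 -0.489 ]
 [ 0.0014  0.7444  0.6678  1.2208]
 [ 0.      0.      0.      1.    ]] {'K': array([[612.1711,   0.    , 326.7905],
       [  0.    , 612.1711, 223.5518],
       [  0.    ,   0.    ,   1.    ]])}
side [[ 0.9991 -0.03    0.0296  0.61  ]
 [ 0.0409  0.8566 -0.5143 -0.3756]
 [-0.0099  0.515   0.8571  1.168 ]
 [ 0.      0.      0.      1.    ]] {'K': array([[527.3807,   0.    , 316.5409],
       [  0.    , 527.3807, 232.3642],
       [  0.    ,   0.    ,   1.    ]])}
{'time_s': 0.1, 'qpos': array([ 1.11  ,  0.4683, -0.0117,  1.6035,  0.006 ,  1.0714, -0.0563]), 'qd': array([ 0.0005, -0.001 , -0.0003, -0.0018, -0.0012,  0.0026,  0.0023]), 'joint_torque': array([  0.0005, -52.1644,  -0.0127, -24.4365,  -0.0568,   0.0141,
         0.0001]), 'tool_pos': array([ 0.2635, -0.5936,  0.2138]), 'tcp_rot': array([[ 0.914 ,  0.4058, -0.0007],
       [ 0.4058, -0.914 ,  0.0014],
       [-0.0001, -0.0015, -1.    ]]), 'ft_force': array([ 0.7649,  0.1527, -0.5326]), 'moment': array([ 0.016 , -0.0052, -0.0223]), 'finger_force': 0.0, 'finger_gap': 0.09185405433750633}
```

View pics/scene0.png

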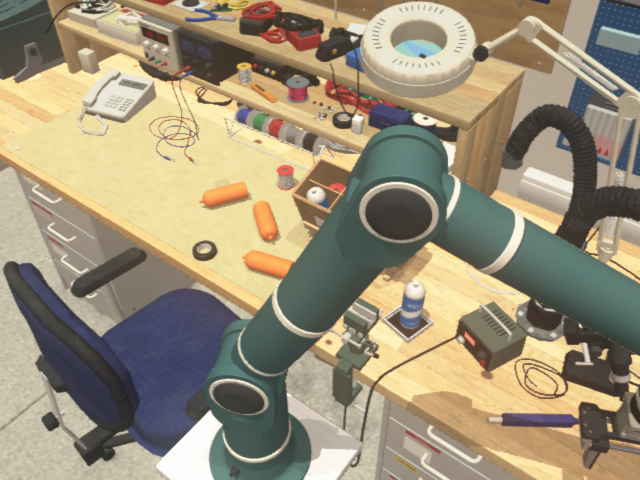

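View pics/side0.png

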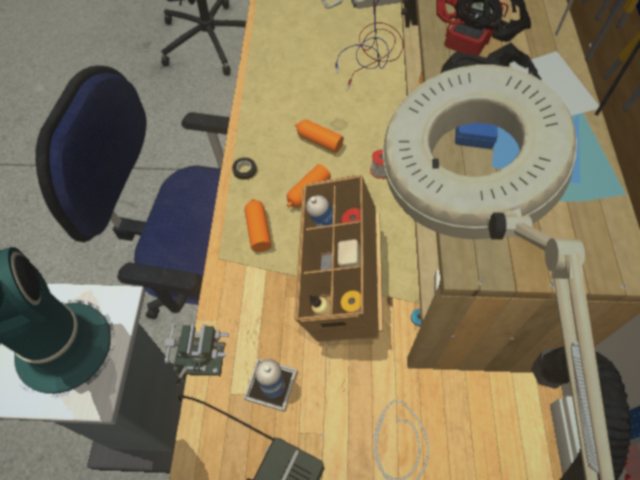

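The side view shows the new can at (318,207), grey pad in the middle compartment (325,262), flux bottle (319,303), old can in the tray at (268,378). A vise is at (195,348) and the lamp ring at (480,150), right of the carton.

```bash
python3 - <<'E'
from h import *
z=np.load("side0.npz"); P=z["P"]
for n,(u,v) in dict(newtop=(318,203),pad=(325,262),flux=(319,303),oldtop=(268,369),fl=(305,190),fr=(303,317),bl=(361,181),br=(374,308),ring=(395,140),ring2=(430,215),ringb=(425,130),vise=(205,345),vise2=(185,350),shelf=(440,330),shelf2=(425,310),station=(300,450),arm=(530,230)).items(): print(n,P[v,u], np.nanmax(P[v-4:v+5,u-4:u+5,2]))
# all points above z=.12 near carton
# tray rim & can
m=(P[...,0]>.35)&(P[...,0]<.62)&(P[...,1]>-.45)&(P[...,1]<-.1)
for a,b in((.008,.03),(.03,.1),(.1,.13),(.13,.16),(.16,.3)):
    q=P[m&(P[...,2]>a)&(P[...,2]<b)]; 
    if len(q): print(a,b,len(q),np.percentile(q,[2,50,98],axis=0).ravel())
m=(P[...,0]>.4)&(P[...,0]<.95)&(P[...,1]>-.15)&(P[...,1]<.5)&(P[...,2]>.17)
im=np.zeros((480,640,3),np.uint8)
im[...]=z["im"][...,::-1]
c=cv2.resize(im[150:430,170:450],None,fx=2.1,fy=2.1,interpolation=cv2.INTER_CUBIC); cv2.imwrite("pics/c1.png",c)
for zb in np.arange(.1,.8,.05):
    q=P[(P[...,0]>.4)&(P[...,0]<1.3)&(P[...,1]>-.3)&(P[...,1]<.6)&(abs(P[...,2]-zb)<.025)]
    if len(q): print(round(zb,2),len(q),q.min(0)[:2],q.max(0)[:2])
E
```

```text
newtop [0.5768 0.2792 0.2028] 0.2152172511196465
pad [0.5952 0.2038 0.0679] 0.07759178248578147
flux [0.5869 0.0664 0.1438] 0.15436846173631014
oldtop [ 0.493  -0.0789  0.1502] 0.15348625127591253
fl [0.5451 0.3259 0.1853] 0.19096421088471782
fr [0.5576 0.0149 0.1916] 0.19594581348570383
bl [0.6702 0.3245 0.2272] 0.22947515872907343
br [0.7025 0.0624 0.1366] 0.1733038279407072
ring [0.7009 0.1598 0.5543] 0.5587058858764119
ring2 [0.7497 0.0421 0.5297] 0.5425718453668534
ringb [0.746  0.1752 0.561 ] 0.564081592417656
vise [ 0.3622 -0.0347  0.1483] 0.15017315371690376
vise2 [ 0.3235 -0.0461  0.1474] 0.15138703497010586
shelf [ 0.8134 -0.0216  0.2426] 0.2652519420077416
shelf2 [0.7915 0.0236 0.2268] 0.29786274798106416
station [ 0.5606 -0.2134  0.0802] 0.11181292432722167
arm [ 0.8549 -0.0262  0.6066] 0.6156644424655455
0.008 0.03 195 [ 0.3636 -0.2497  0.0081  0.4775 -0.1189  0.0121  0.606  -0.1019  0.0265]
0.03 0.1 1933 [ 0.4827 -0.2658  0.0582  0.5325 -0.2391  0.0835  0.6005 -0.1932  0.088 ]
0.1 0.13 151 [ 0.4845 -0.2685  0.1035  0.5432 -0.2378  0.1104  0.5567 -0.1003  0.1223]
0.1 6519 [ 0.4645 -0.269 ] [1.0816 0.3406]
0.15 7063 [ 0.4644 -0.2503] [1.122  0.3421]
0.2 7599 [ 0.5376 -0.262 ] [1.1231 0.3478]
0.25 3985 [ 0.6592 -0.2673] [1.1237 0.5998]
0.3 4154 [ 0.7848 -0.2715] [1.1232 0.0029]
0.35 3093 [ 0.785  -0.2691] [1.1223 0.0032]
0.4 24268 [ 0.7849 -0.228 ] [1.1176 0.6   ]
0.45 11616 [ 0.8087 -0.0046] [1.1117 0.6   ]
0.5 4256 [ 0.6858 -0.2971] [1.1127 0.5995]
0.55 14612 [ 0.6858 -0.3   ] [1.1117 0.5472]
0.6 15387 [ 0.7364 -0.2873] [1.1107 0.4761]
0.65 2501 [ 0.8551 -0.1844] [1.0883 0.4055]
```

View pics/c1.png

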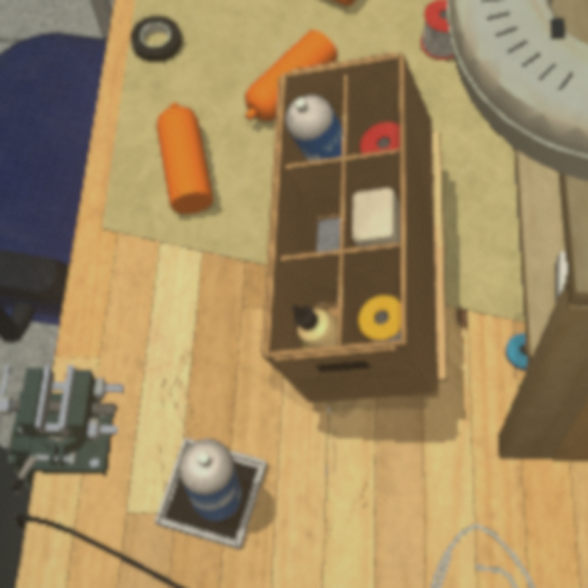

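```bash
python3 - <<'E'
from h import *
P=np.load("side0.npz")["P"]; im=np.load("side0.npz")["im"]
a=np.radians(18); c,s=np.cos(a),np.sin(a)
R=np.array([[c,0,s],[0,1,0],[-s,0,c]])  # rows: depth dir, y, axis
m=(P[...,0]>.5)&(P[...,0]<.75)&(P[...,1]>-.03)&(P[...,1]<.37)&(P[...,2]>.15)&(P[...,2]<.27)
L=P@R.T
h,e=np.histogram(L[m][:,2],bins=np.arange(-.06,.08,.004)); print(list(zip(e.round(3),h)))
# tray: rim
m=(P[...,0]>.4)&(P[...,0]<.6)&(P[...,1]>-.2)&(P[...,1]<0.02)
h,e=np.histogram(P[m][:,2],bins=np.arange(-.01,.16,.002)); print(list(zip(e.round(3),h)))
t=m&(P[...,2]>.0095)&(P[...,2]<.02)
rc=cv2.minAreaRect((P[t][:,:2]).astype(np.float32)); print("tray",rc)
for zz in(.15,.14,.12,.1,.08): 
  q=P[m&(abs(P[...,2]-zz)<.006)]; print(zz,len(q),np.median(q,0),q.min(0)[:2],q.max(0)[:2])
E
```

```text
[(np.float64(-0.06), np.int64(214)), (np.float64(-0.056), np.int64(161)), (np.float64(-0.052), np.int64(152)), (np.float64(-0.048), np.int64(207)), (np.float64(-0.044), np.int64(278)), (np.float64(-0.04), np.int64(280)), (np.float64(-0.036), np.int64(466)), (np.float64(-0.032), np.int64(598)), (np.float64(-0.028), np.int64(444)), (np.float64(-0.024), np.int64(412)), (np.float64(-0.02), np.int64(444)), (np.float64(-0.016), np.int64(424)), (np.float64(-0.012), np.int64(561)), (np.float64(-0.008), np.int64(540)), (np.float64(-0.004), np.int64(300)), (np.float64(0.0), np.int64(323)), (np.float64(0.004), np.int64(828)), (np.float64(0.008), np.int64(729)), (np.float64(0.012), np.int64(139)), (np.float64(0.016), np.int64(25)), (np.float64(0.02), np.int64(9)), (np.float64(0.024), np.int64(11)), (np.float64(0.028), np.int64(3)), (np.float64(0.032), np.int64(0)), (np.float64(0.036), np.int64(0)), (np.float64(0.04), np.int64(0)), (np.float64(0.044), np.int64(0)), (np.float64(0.048), np.int64(0)), (np.float64(0.052), np.int64(0)), (np.float64(0.056), np.int64(0)), (np.float64(0.06), np.int64(0))
[... 2762 characters left out ...]
64(6)), (np.float64(0.144), np.int64(6)), (np.float64(0.146), np.int64(14)), (np.float64(0.148), np.int64(19)), (np.float64(0.15), np.int64(12)), (np.float64(0.152), np.int64(12)), (np.float64(0.154), np.int64(6)), (np.float64(0.156), np.int64(10))]
tray ((0.4756612777709961, -0.09516404569149017), (0.15129722654819489, 0.09835339337587357), 70.8362045288086)
0.15 69 [0.5647 0.0072 0.1496] [ 0.4846 -0.0806] [0.5994 0.0127]
0.14 255 [ 0.4923 -0.0764  0.1367] [ 0.4698 -0.0965] [0.5869 0.0135]
0.12 121 [ 0.5042 -0.0897  0.1215] [ 0.4644 -0.1019] [0.5992 0.0136]
0.1 65 [ 0.5118 -0.0868  0.1008] [ 0.47   -0.1016] [0.5993 0.0127]
0.08 102 [ 0.5146 -0.1006  0.0816] [ 0.4712 -0.2   ] [0.5972 0.0135]
```

```bash
cat > fit.py <<'E'
from h import *
from scipy.optimize import least_squares
ci=viewer.camera_info("side");K=np.array(ci["K"]);E=np.array(ci["extrinsics"])
def proj(X):
    p=X@E[:3,:3].T+E[:3,3]; return np.c_[K[0,0]*p[:,0]/-p[:,2]+K[0,2],K[1,1]*-p[:,1]/-p[:,2]+K[1,2]]
def rz(a): return np.array([[np.cos(a),-np.sin(a),0],[np.sin(a),np.cos(a),0],[0,0,1]])
a=np.radians(18); c,s=np.cos(a),np.sin(a)
RC=np.array([[c,0,-s],[0,1,0],[s,0,c]])
def carton(p,L): return np.array([p[0],p[1],.085])@np.eye(3)+(L@RC.T)@rz(p[2]).T
E
python3 - <<'E'
from fit import *
q=lambda *l:np.array(l,float)/2.1+[170,150]
pix=q((285,73),(404,55),(268,354),(404,343))
L=lambda H:np.array([[-.069,.165,H],[.069,.165,H],[-.069,-.165,H],[.069,-.165,H]])
f=lambda p:(proj(carton(p,L(p[3])))-pix).ravel()
o=least_squares(f,[.647,.16,0,.127]);print(o.x,o.fun)
tp=q((187,438),(268,461),(241,547),(157,523))
g=lambda p:(proj(np.array([p[0],p[1],.014])+np.array([[-.046,.046,0],[.046,.046,0],[.046,-.046,0],[-.046,-.046,0]])@rz(p[2]).T)-tp).ravel()
o=least_squares(g,[.49,-.08,-.2]);print("tray",o.x,o.fun)
for n,uv in(("old",(205,459)),("new",(301,104))):
  k=least_squares(lambda p:(proj(np.array([[p[0],p[1],.15]]))-q(uv)).ravel(),[.49,-.08]);print(n,k.x)
E
```

```text
[ 0.6437  0.1851 -0.0025  0.1105] [-0.2937  0.8385  0.5259 -0.0453 -1.0852 -0.077   0.8363 -0.5824]
tray [ 0.488  -0.0716 -0.2386] [-0.4662 -0.1753  0.3097  0.0165  0.4533  0.3877 -0.3127 -0.2779]
old [ 0.4921 -0.078 ]
new [0.5637 0.3245]
```

>>> arm_command --commands '[{"z":0.5,"gripper":0},{"z":0.5,"gripper":0},{"x":0.17,"y":0.53,"z":0.09,"rz":-0.8,"gripper":0},{"x":0.17,"y":0.53,"z":0.09,"rz":-0.8,"gripper":0},{"x":0.17,"y":0.53,"z":0.09,"rz":-0.8,"gripper":0},{"x":0.17,"y":0.53,"z":0.09,"rz":-0.8,"gripper":0},{"x":0.17,"y":0.53,"z":0.09,"rz":-0.8,"gripper":0},{"x":0.17,"y":0.53,"z":0.09,"rz":-0.8,"gripper":0},{"x":0.17,"y":0.53,"z":0.09,"gripper":0},{"x":0.17,"y":0.53,"z":0.09,"gripper":0},{"x":0.17,"y":0.53,"z":0.09,"gripper":0},{"x":0.17,"y":0.53,"z":0.09,"gripper":0},{"x":0.17,"y":0.53,"z":0.09,"gripper":0},{"x":0.17,"y":0.53,"z":0.09,"gripper":0},{"gripper":0},{"gripper":0}]'

```text
invalid input at $.commands[0]: expected keys x, y, z, rx, ry, rz, gripper
```

```bash
python3 - <<'E'
from h import *
s=r.get_state();print(s["time_s"],s["tool_pos"],s["tcp_rot"],s["qpos"])
im,P,T=cloud("wrist"); print(T,viewer.camera_info("wrist")["K"]); np.savez("w1.npz",im=im,P=P,T=T); cv2.imwrite("pics/w1.png",im[...,::-1])
E
```

```text
0.1 [ 0.2635 -0.5936  0.2138] [[ 0.914   0.4058 -0.0007]
 [ 0.4058 -0.914   0.0014]
 [-0.0001 -0.0015 -1.    ]] [ 1.11    0.4683 -0.0117  1.6035  0.006   1.0714 -0.0563]
[[ 0.4065  0.8772  0.2554  0.3353]
 [-0.9137  0.3905  0.1128 -0.5613]
 [-0.0008 -0.2792  0.9602  0.3838]
 [ 0.      0.      0.      1.    ]] [[426.9052   0.     319.2582]
 [  0.     426.9052 238.7438]
 [  0.       0.       1.    ]]
```

View pics/w1.png

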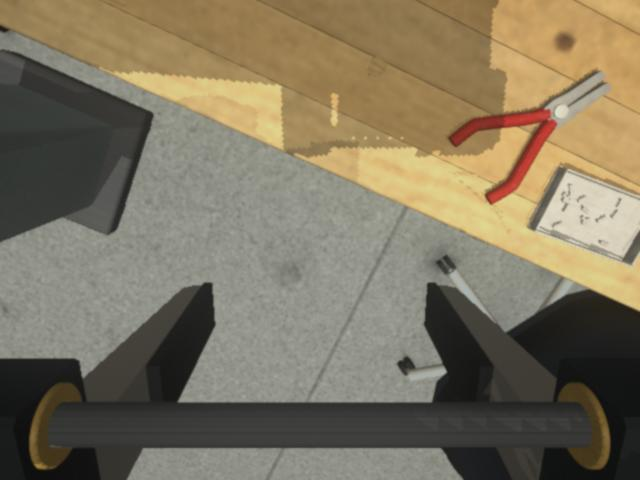

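That picture only shows the start pose, because the move was refused: every row needs all its keys.

>>> arm_command --commands '[{"x":0,"y":0,"z":0.5,"rx":0,"ry":0,"rz":0,"gripper":0},{"x":0,"y":0,"z":0.5,"rx":0,"ry":0,"rz":0,"gripper":0},{"x":0.17,"y":0.53,"z":0.09,"rx":0,"ry":0,"rz":-0.8,"gripper":0},{"x":0.17,"y":0.53,"z":0.09,"rx":0,"ry":0,"rz":-0.8,"gripper":0},{"x":0.17,"y":0.53,"z":0.09,"rx":0,"ry":0,"rz":-0.8,"gripper":0},{"x":0.17,"y":0.53,"z":0.09,"rx":0,"ry":0,"rz":-0.8,"gripper":0},{"x":0.17,"y":0.53,"z":0.09,"rx":0,"ry":0,"rz":-0.8,"gripper":0},{"x":0.17,"y":0.53,"z":0.09,"rx":0,"ry":0,"rz":-0.8,"gripper":0},{"x":0.17,"y":0.53,"z":0.09,"rx":0,"ry":0,"rz":0,"gripper":0},{"x":0.17,"y":0.53,"z":0.09,"rx":0,"ry":0,"rz":0,"gripper":0},{"x":0.17,"y":0.53,"z":0.09,"rx":0,"ry":0,"rz":0,"gripper":0},{"x":0.17,"y":0.53,"z":0.09,"rx":0,"ry":0,"rz":0,"gripper":0},{"x":0.17,"y":0.53,"z":0.09,"rx":0,"ry":0,"rz":0,"gripper":0},{"x":0.17,"y":0.53,"z":0.09,"rx":0,"ry":0,"rz":0,"gripper":0},{"x":0,"y":0,"z":0,"rx":0,"ry":0,"rz":0,"gripper":0},{"x":0,"y":0,"z":0,"rx":0,"ry":0,"rz":0,"gripper":0}]'

```text
time_s: 2.15
tool_pos: [0.4675, 0.0412, 0.4221]
tcp_rot: [[1.0, -0.001, -0.001], [-0.001, -1.0, -0.001], [-0.001, 0.001, -1.0]]
ft_force: [0.8, -0.5, -0.0]
finger_gap: 0.0924
finger_force: 0.0
```

```bash
python3 - <<'E'
from h import *
s=r.get_state();print(s["time_s"],s["tool_pos"],s["tcp_rot"],s["qpos"])
im,P,T=cloud("wrist"); print(T); np.savez("w1.npz",im=im,P=P,T=T); cv2.imwrite("pics/w1.png",im[...,::-1])
E
```

```text
2.15 [0.4675 0.0412 0.4221] [[ 1.     -0.0015 -0.001 ]
 [-0.0015 -1.     -0.0006]
 [-0.001   0.0006 -1.    ]] [ 0.3828  0.0375 -0.5522  1.6965  0.0203  1.4143 -1.7445]
[[-0.0007  0.96    0.2799  0.5461]
 [-1.     -0.0009  0.0005  0.0416]
 [ 0.0008 -0.2799  0.96    0.5921]
 [ 0.      0.      0.      1.    ]]
```

View pics/w1.png

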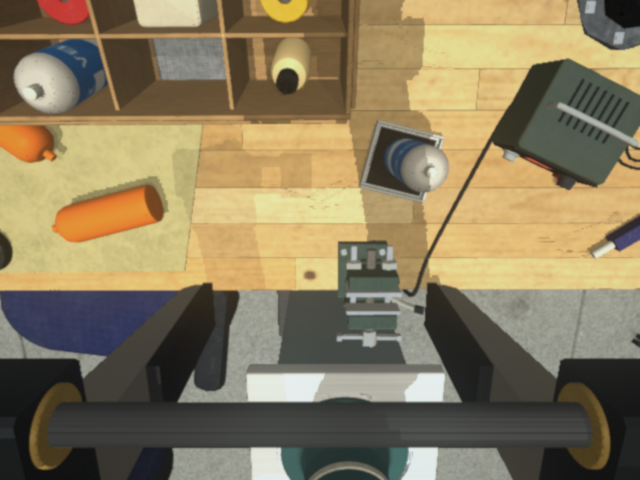

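The wrist view shows the old can in its tray (nozzle (432,174)), the grey pad in the middle front compartment (190,60), and the new can at (60,75).

```bash
python3 - <<'E'
from h import *
from scipy.optimize import least_squares
z=np.load("w1.npz");P=z["P"];T=z["T"];im=z["im"];K=np.array(viewer.camera_info("wrist")["K"])
def ray(u,v,h):
    d=T[:3,:3]@np.array([(u-K[0,2])/K[0,0],-(v-K[1,2])/K[1,1],-1]); return T[:3,3]+d*(h-T[2,3])/d[2]
print("nozzle",ray(432,174,.15),P[174,432])
c=np.array([ray(u,v,.014)[:2] for u,v in((379,121),(443,135),(427,200),(361,185))]);print("tray",c.mean(0),c, np.linalg.norm(c-np.roll(c,1,0),axis=1))
m=(P[...,0]>.4)&(P[...,0]<.6)&(P[...,1]>-.16)&(P[...,1]<0.0)
for a,b in((.005,.03),(.03,.06),(.06,.1),(.1,.13),(.13,.138),(.138,.165)):
    q=P[m&(P[...,2]>a)&(P[...,2]<b)]; print(a,b,len(q),*(np.percentile(q,[1,50,99],axis=0)))
# carton rim points
for u,v in((20,120),(60,119),(160,118),(200,118),(300,116),(340,115)):
    col=P[v-8:v+8,u]; print(u,[tuple(x.round(3)) for x in col[::3]])
for v in (20,50,80,105): 
    row=P[v,335:362]; print(v,[tuple(x.round(3)) for x in row[::3]])
for n,(u,v) in dict(div1=(117,108),div1b=(108,40),div2=(231,106),div2b=(224,36),mid=(165,33),pad=(190,60),newnoz=(32,92),flux=(288,82)).items(): print(n,np.nanmedian(P[v-1:v+2,u-1:u+2].reshape(-1,3),0))
E
```

```text
nozzle [ 0.4868 -0.0752  0.15  ] [ 0.4868 -0.0753  0.15  ]
tray [ 0.486  -0.0703] [[ 0.5377 -0.0369]
 [ 0.5198 -0.1219]
 [ 0.4329 -0.1069]
 [ 0.4537 -0.0156]] [0.0866 0.0869 0.0882 0.0936]
0.005 0.03 1311 [ 0.404  -0.1582  0.005 ] [ 0.4864 -0.0581  0.0123] [ 0.5376 -0.0167  0.0268]
0.03 0.06 192 [ 0.4727 -0.0765  0.0303] [ 0.5021 -0.0507  0.0451] [ 0.5161 -0.0467  0.0596]
0.06 0.1 299 [ 0.4726 -0.0757  0.0605] [ 0.5012 -0.0513  0.0811] [ 0.5157 -0.0473  0.0991]
0.1 0.13 578 [ 0.465  -0.0974  0.1011] [ 0.499  -0.057   0.1237] [ 0.5152 -0.0482  0.1299]
0.13 0.138 1166 [ 0.468  -0.0954  0.1302] [ 0.4914 -0.0724  0.1352] [ 0.5107 -0.0528  0.138 ]
0.138 0.165 232 [ 0.4768 -0.0872  0.138 ] [ 0.4898 -0.0722  0.1399] [ 0.503  -0.0597  0.1517]
20 [(np.float64(0.548), np.float64(0.321), np.float64(0.176)), (np.float64(0.546), np.float64(0.316), np.float64(0.184)), (np.float64(0.543), np.float64(0.315), np.float64(0.187)), (np.float64(0.54), np.float64(0.318), np.float64(0.183)), (np.float64(0.538), np.float64(0.319), np.float64(0.182)), (np.float64(0.531), np.float64(0.41), np.float64(0.048))]
[... 3443 characters left out ...]
, (np.float64(0.555), np.float64(0.023), np.float64(0.16)), (np.float64(0.555), np.float64(0.02), np.float64(0.161)), (np.float64(0.555), np.float64(0.017), np.float64(0.162)), (np.float64(0.554), np.float64(0.016), np.float64(0.189)), (np.float64(0.554), np.float64(0.014), np.float64(0.189)), (np.float64(0.554), np.float64(0.011), np.float64(0.188)), (np.float64(0.558), np.float64(-0.007), np.float64(0.001)), (np.float64(0.558), np.float64(-0.012), np.float64(-0.001))]
div1 [0.5519 0.2313 0.1723]
div1b [0.61   0.23   0.1762]
div2 [0.5537 0.1242 0.1721]
div2b [0.6107 0.123  0.1914]
mid [0.613  0.1735 0.191 ]
pad [0.6049 0.1866 0.0747]
newnoz [0.5643 0.2836 0.2123]
flux [0.5761 0.0714 0.1537]
```

>>> arm_command --commands '[{"x":0.07,"y":-0.38,"z":0,"rx":0,"ry":0,"rz":0,"gripper":0},{"x":0.07,"y":-0.38,"z":0,"rx":0,"ry":0,"rz":0,"gripper":0},{"x":0.07,"y":-0.38,"z":0,"rx":0,"ry":0,"rz":0,"gripper":0},{"x":0,"y":0,"z":-0.5,"rx":0,"ry":0,"rz":0,"gripper":0},{"x":0,"y":0,"z":-0.5,"rx":0,"ry":0,"rz":0,"gripper":0},{"x":0,"y":0,"z":-0.5,"rx":0,"ry":0,"rz":0,"gripper":0},{"x":0,"y":0,"z":-0.5,"rx":0,"ry":0,"rz":0,"gripper":0},{"x":0,"y":0,"z":0,"rx":0,"ry":0,"rz":0,"gripper":0},{"x":0,"y":0,"z":0,"rx":0,"ry":0,"rz":0,"gripper":0}]'

```text
time_s: 3.32
tool_pos: [0.4896, -0.073, 0.2243]
tcp_rot: [[1.0, -0.003, 0.002], [-0.003, -1.0, -0.001], [0.002, 0.001, -1.0]]
ft_force: [-0.1, 0.3, 0.6]
finger_gap: 0.0917
finger_force: 0.0
```

```bash
python3 - <<'E'
from h import *
s=r.get_state();print(s["time_s"],s["tool_pos"],s["tcp_rot"],s["qpos"])
im,P,T=cloud("wrist")
m=(P[...,0]>.44)&(P[...,0]<.54)&(P[...,1]>-.12)&(P[...,1]<-0.02)
for a,b in((.005,.03),(.06,.1),(.1,.13),(.13,.138),(.138,.145),(.146,.165)):
    q=P[m&(P[...,2]>a)&(P[...,2]<b)]
    if len(q):print(a,b,len(q),*(np.percentile(q,[1,50,99],axis=0)))
E
```

```text
3.325 [ 0.4896 -0.073   0.2243] [[ 1.     -0.0026  0.0021]
 [-0.0026 -1.     -0.0006]
 [ 0.0021  0.0005 -1.    ]] [ 0.4725  0.2321 -0.4479  1.942   0.1199  0.9908 -1.604 ]
0.005 0.03 1776 [ 0.447  -0.1194  0.005 ] [ 0.5126 -0.0592  0.0131] [ 0.5378 -0.0207  0.028 ]
0.06 0.1 548 [ 0.4988 -0.0961  0.0604] [ 0.5129 -0.0712  0.0817] [ 0.5154 -0.0493  0.0995]
0.1 0.13 1319 [ 0.4666 -0.0997  0.1008] [ 0.5085 -0.0745  0.1242] [ 0.5149 -0.0494  0.1299]
0.13 0.138 3137 [ 0.4678 -0.0957  0.1301] [ 0.4924 -0.0745  0.1355] [ 0.5105 -0.0527  0.1379]
0.138 0.145 289 [ 0.4758 -0.087   0.138 ] [ 0.4925 -0.072   0.1384] [ 0.5034 -0.0612  0.1446]
0.146 0.165 267 [ 0.4836 -0.0799  0.1464] [ 0.4888 -0.075   0.1497] [ 0.4937 -0.07    0.1513]
```

>>> arm_command --commands '[{"x":0,"y":-0.015,"z":-0.45,"rx":0,"ry":0,"rz":0,"gripper":0},{"x":0,"y":0,"z":-0.45,"rx":0,"ry":0,"rz":0,"gripper":0},{"x":0,"y":0,"z":-0.4,"rx":0,"ry":0,"rz":0,"gripper":0},{"x":0,"y":0,"z":-0.16,"rx":0,"ry":0,"rz":0,"gripper":0},{"x":0,"y":0,"z":0,"rx":0,"ry":0,"rz":0,"gripper":0},{"x":0,"y":0,"z":0,"rx":0,"ry":0,"rz":0,"gripper":1},{"x":0,"y":0,"z":0,"rx":0,"ry":0,"rz":0,"gripper":1},{"x":0,"y":0,"z":0,"rx":0,"ry":0,"rz":0,"gripper":1},{"x":0,"y":0,"z":0,"rx":0,"ry":0,"rz":0,"gripper":1},{"x":0,"y":0,"z":0,"rx":0,"ry":0,"rz":0,"gripper":1},{"x":0,"y":0,"z":0,"rx":0,"ry":0,"rz":0,"gripper":1}]'

```text
time_s: 4.75
tool_pos: [0.489, -0.0735, 0.0769]
tcp_rot: [[1.0, -0.001, 0.0], [-0.001, -1.0, -0.0], [0.0, 0.0, -1.0]]
ft_force: [-0.4, 0.2, 4.8]
finger_gap: 0.0512
finger_force: 30.0
```

>>> arm_command --commands '[{"x":0,"y":0,"z":0.2,"rx":0,"ry":0,"rz":0,"gripper":1},{"x":0,"y":0,"z":0.4,"rx":0,"ry":0,"rz":0,"gripper":1},{"x":0,"y":0,"z":0.45,"rx":0,"ry":0,"rz":0,"gripper":1},{"x":0,"y":0,"z":0.45,"rx":0,"ry":0,"rz":0,"gripper":1},{"x":0,"y":0,"z":0.45,"rx":0,"ry":0,"rz":0,"gripper":1},{"x":0,"y":0,"z":0.43,"rx":0,"ry":0,"rz":0,"gripper":1},{"x":0.05,"y":0.3,"z":0,"rx":0,"ry":-0.6,"rz":0,"gripper":1},{"x":0.05,"y":0.4,"z":0,"rx":0,"ry":-0.6,"rz":0,"gripper":1},{"x":0.05,"y":0.4,"z":0,"rx":0,"ry":-0.6,"rz":0,"gripper":1},{"x":0.09,"y":0.4,"z":0,"rx":0,"ry":-0.6,"rz":0,"gripper":1},{"x":0.1,"y":0.4,"z":0,"rx":0,"ry":-0.6,"rz":0,"gripper":1},{"x":0.1,"y":0.4,"z":0,"rx":0,"ry":-0.6,"rz":0,"gripper":1},{"x":0,"y":0.21,"z":0,"rx":0,"ry":0,"rz":0,"gripper":1},{"x":0,"y":0,"z":0,"rx":0,"ry":0,"rz":0,"gripper":1},{"x":0,"y":0,"z":0,"rx":0,"ry":0,"rz":0,"gripper":1}]'

```text
time_s: 6.62
tool_pos: [0.5326, 0.1759, 0.314]
tcp_rot: [[0.951, -0.002, 0.308], [-0.002, -1.0, -0.001], [0.308, 0.001, -0.951]]
ft_force: [-0.3, -0.8, -1.4]
finger_gap: 0.0509
finger_force: 29.9
```

```bash
cat > chk.py <<'E'
from h import *
F=np.array([.6421,.1775,.085]);a=np.radians(18);R=np.array([[np.cos(a),0,np.sin(a)],[0,1,0],[-np.sin(a),0,np.cos(a)]])
s=r.get_state();tp=np.array(s["tool_pos"]);Rt=np.array(s["tcp_rot"]).reshape(3,3)
print(s["time_s"],tp,"gap",s["finger_gap"],s["finger_force"],"F",s["ft_force"]);print(Rt)
print("q",s["qpos"]);print("TCP local d,y,h",R@(tp-F),"tilt",np.degrees(np.arctan2(Rt[0,2],-Rt[2,2])))
E
python3 - <<'E'
from chk import *
im,P,T=cloud("scene"); cv2.imwrite("pics/s2.png",cv2.resize(im[120:360,230:500],None,fx=2,fy=2)[...,::-1])
im,P,T=cloud("side"); cv2.imwrite("pics/s3.png",cv2.resize(im[140:340,220:460],None,fx=2,fy=2)[...,::-1])
im,P,T=cloud("wrist"); cv2.imwrite("pics/w3.png",im[...,::-1]); np.savez("w3.npz",P=P,im=im,T=T)
E
```

```text
6.625 [0.5326 0.1759 0.314 ] gap 0.05094824008777618 29.929275708273053 F [-0.2893 -0.8214 -1.3554]
[[ 0.9515 -0.0025  0.3077]
 [-0.0022 -1.     -0.0013]
 [ 0.3078  0.0006 -0.9515]]
q [ 0.1668  0.1235 -0.6707  1.8996  0.2896  0.8861 -2.2175]
TCP local d,y,h [-0.0334 -0.0016  0.2516] tilt 17.92366659065262
```

View pics/w3.png

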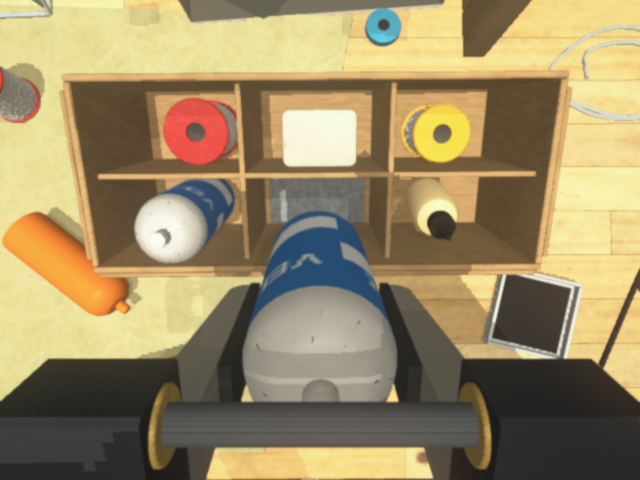

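The wrist view shows the can hanging over the pad compartment. The carton rim spans (65,75)–(568,75)–(535,270), the dividers are at columns about 243 and 390, and the empty tray is at (533,315).

```bash
python3 - <<'E'
from chk import *
z=np.load("w3.npz");P=z["P"];T=z["T"];K=np.array(viewer.camera_info("wrist")["K"])
L=(P-F)@R.T; t=(P-tp)@Rt   # carton-local, tool
def ray(u,v,h):
    d=R@T[:3,:3]@np.array([(u-K[0,2])/K[0,0],-(v-K[1,2])/K[1,1],-1]); o=R@(T[:3,3]-F); return o+d*(h-o[2])/d[2]
m=(abs(L[...,2]-.127)<.008)&(abs(L[...,0])<.09)&(abs(L[...,1])<.18)
v,u=np.where(m)
for nm,sel in(("right",(L[...,1]<-.155)),("left",(L[...,1]>.155)),("front",(L[...,0]<-.055)&(abs(L[...,1])>.06)),("back",(L[...,0]>.055))):
    q=L[m&sel]; print(nm,len(q),*np.percentile(q,[3,50,97],axis=0))
print("dividers at h=.112", [ray(a,b,.112) for a,b in((239,120),(246,235),(392,120),(388,235),(170,174),(450,172))])
for u,v in((320,185),(290,200),(350,200)): print("pad",L[v,u])
# can in tool frame, z from -.05.. +.08
g=(abs(t[...,1])<.03)&(t[...,2]>-.04)&(t[...,2]<.085)&(t[...,0]>-.01)&(t[...,0]<.05)
for zz in np.arange(-.02,.08,.01):
    q=t[g&(abs(t[...,2]-zz)<.005)]
    if len(q)>20:
        A=np.c_[2*q[:,0],2*q[:,1],np.ones(len(q))]; b=(q[:,0]**2+q[:,1]**2)
        print(zz,len(q),"xmax",np.percentile(q[:,0],97),"y",np.percentile(q[:,1],[2,98]))
q=t[g&(t[...,2]>.055)];print("bottom z", np.percentile(q[:,2],[90,97,99.5]))
E
```

```text
6.775 [0.5329 0.1759 0.3144] gap 0.05110701298472438 29.929316940251738 F [-0.0738  0.0313 -2.0945]
[[ 0.9511 -0.0034  0.3087]
 [-0.0031 -1.     -0.0012]
 [ 0.3088  0.0002 -0.9511]]
q [ 0.1674  0.1231 -0.6709  1.8991  0.2897  0.8859 -2.218 ]
TCP local d,y,h [-0.0329 -0.0016  0.252 ] tilt 17.983892416710088
right 3334 [-0.0603 -0.1677  0.1197] [ 0.0092 -0.1612  0.1257] [ 0.0686 -0.1581  0.1276]
left 3415 [-0.0618  0.158   0.1197] [0.0083 0.1617 0.1261] [0.0675 0.1684 0.128 ]
front 4090 [-0.0688 -0.1593  0.1198] [-0.0628  0.0637  0.1259] [-0.057   0.16    0.1278]
back 5121 [ 0.0576 -0.1617  0.121 ] [0.0692 0.0002 0.1267] [0.0723 0.1627 0.1283]
dividers at h=.112 [array([0.042 , 0.0543, 0.112 ]), array([-0.0416,  0.0536,  0.112 ]), array([ 0.0417, -0.0528,  0.112 ]), array([-0.0419, -0.0535,  0.112 ]), array([0.0044, 0.1063, 0.112 ]), array([ 0.0054, -0.0964,  0.112 ])]
pad [-0.0212 -0.0026  0.0033]
pad [-0.0364  0.0274  0.002 ]
pad [-0.0366 -0.0326  0.0015]
-0.02 1341 xmax 0.02580853148405772 y [-0.029   0.0289]
-0.01 1123 xmax 0.025909282607096074 y [-0.0289  0.0288]
0.0 857 xmax 0.026027972406189818 y [-0.028   0.0281]
0.009999999999999998 617 xmax 0.0260917691634005 y [-0.0229  0.0216]
0.02 533 xmax 0.02617243515292375 y [-0.0228  0.0213]
0.030000000000000002 453 xmax 0.026274311857779627 y [-0.0234  0.0213]
0.039999999999999994 414 xmax 0.026345932030066063 y [-0.0229  0.0214]
0.05 357 xmax 0.026456284219907217 y [-0.0232  0.0211]
0.06 309 xmax 0.02656116877945226 y [-0.0234  0.0211]
0.06999999999999999 85 xmax 0.026298324388391386 y [-0.023   0.0208]
bottom z [0.0677 0.0696 0.0717]
```

>>> arm_command --commands '[{"x":0.017,"y":0.016,"z":0.006,"rx":0,"ry":0,"rz":0,"gripper":1},{"x":0.075,"y":0,"z":-0.231,"rx":0,"ry":0,"rz":0,"gripper":1},{"x":0.075,"y":0,"z":-0.231,"rx":0,"ry":0,"rz":0,"gripper":1},{"x":0.075,"y":0,"z":-0.231,"rx":0,"ry":0,"rz":0,"gripper":1},{"x":0.075,"y":0,"z":-0.231,"rx":0,"ry":0,"rz":0,"gripper":1},{"x":0.075,"y":0,"z":-0.231,"rx":0,"ry":0,"rz":0,"gripper":1},{"x":0.075,"y":0,"z":-0.231,"rx":0,"ry":0,"rz":0,"gripper":1},{"x":0.075,"y":0,"z":-0.231,"rx":0,"ry":0,"rz":0,"gripper":1},{"x":0,"y":0,"z":0,"rx":0,"ry":0,"rz":0,"gripper":1},{"x":0,"y":0,"z":0,"rx":0,"ry":0,"rz":0,"gripper":1}]'

```text
time_s: 8.02
tool_pos: [0.5872, 0.1793, 0.1543]
tcp_rot: [[0.951, -0.001, 0.31], [-0.001, -1.0, 0.0], [0.31, -0.001, -0.951]]
ft_force: [0.3, 0.1, -1.0]
finger_gap: 0.0512
finger_force: 29.9
```

```bash
python3 chk.py
```

```text
8.025 [0.5872 0.1793 0.1543] gap 0.051157334588817674 29.92967698490247 F [ 0.2851  0.0887 -0.9869]
[[ 0.9508 -0.0011  0.3098]
 [-0.0013 -1.      0.0005]
 [ 0.3098 -0.0008 -0.9508]]
q [ 0.025   0.408  -0.5391  1.9652  0.6131  0.6161 -2.49  ]
TCP local d,y,h [-0.0308  0.0018  0.0829] tilt 18.04768277272762
```

>>> arm_command --commands '[{"x":0.0155,"y":-0.012,"z":-0.0475,"rx":0,"ry":0,"rz":0,"gripper":1},{"x":0.006,"y":0,"z":-0.019,"rx":0,"ry":0,"rz":0,"gripper":1},{"x":0,"y":0,"z":0,"rx":0,"ry":0,"rz":0,"gripper":1},{"x":0,"y":0,"z":0,"rx":0,"ry":0,"rz":0,"gripper":1}]'

```text
time_s: 8.52
tool_pos: [0.5891, 0.1778, 0.147]
tcp_rot: [[0.951, -0.001, 0.309], [-0.001, -1.0, 0.0], [0.309, -0.0, -0.951]]
ft_force: [-0.2, -0.4, -1.4]
finger_gap: 0.0511
finger_force: 29.9
```

```bash
python3 chk.py
```

```text
8.525 [0.5891 0.1778 0.147 ] gap 0.051138826099550436 29.929589652456343 F [-0.2251 -0.3912 -1.3849]
[[ 0.951  -0.001   0.3092]
 [-0.0011 -1.      0.    ]
 [ 0.3092 -0.0004 -0.951 ]]
q [ 0.0197  0.4197 -0.5295  1.9673  0.6263  0.6043 -2.4992]
TCP local d,y,h [-0.0312  0.0003  0.0754] tilt 18.013804114990812
```

>>> arm_command --commands '[{"x":0.0045,"y":0,"z":-0.0145,"rx":0,"ry":0,"rz":0,"gripper":1},{"x":0,"y":0,"z":0,"rx":0,"ry":0,"rz":0,"gripper":1}]'

```text
time_s: 8.78
tool_pos: [0.5896, 0.178, 0.1469]
tcp_rot: [[0.951, -0.001, 0.31], [-0.001, -1.0, -0.001], [0.31, 0.0, -0.951]]
ft_force: [-6.0, -2.0, 8.6]
finger_gap: 0.0509
finger_force: 30.0
```

>>> arm_command --commands '[{"x":0.003,"y":0,"z":-0.0095,"rx":0,"ry":0,"rz":0,"gripper":1},{"x":0,"y":0,"z":0,"rx":0,"ry":0,"rz":0,"gripper":1}]'

```text
time_s: 9.02
tool_pos: [0.59, 0.1782, 0.147]
tcp_rot: [[0.95, -0.001, 0.311], [-0.001, -1.0, -0.001], [0.311, 0.001, -0.95]]
ft_force: [-11.1, -3.1, 16.9]
finger_gap: 0.0513
finger_force: 30.0
```

>>> arm_command --commands '[{"x":-0.006,"y":0,"z":0.019,"rx":0,"ry":0,"rz":0,"gripper":1},{"x":-0.017,"y":0,"z":-0.0055,"rx":0,"ry":0,"rz":0,"gripper":1},{"x":-0.017,"y":0,"z":-0.0055,"rx":0,"ry":0,"rz":0,"gripper":1},{"x":0,"y":0,"z":0,"rx":0,"ry":0,"rz":0,"gripper":1},{"x":0,"y":0,"z":0,"rx":0,"ry":0,"rz":0,"gripper":1}]'

```text
time_s: 9.65
tool_pos: [0.5865, 0.1781, 0.1459]
tcp_rot: [[0.951, -0.001, 0.31], [-0.001, -1.0, 0.001], [0.31, -0.001, -0.951]]
ft_force: [0.5, -0.5, 6.0]
finger_gap: 0.0513
finger_force: 30.0
```

```bash
python3 chk.py
```

```text
9.65 [0.5865 0.1781 0.1459] gap 0.05133291599796406 29.96749365935102 F [ 0.5178 -0.4654  5.9631]
[[ 0.9506 -0.001   0.3104]
 [-0.0012 -1.      0.0006]
 [ 0.3104 -0.001  -0.9506]]
q [ 0.017   0.417  -0.528   1.9747  0.6297  0.5986 -2.506 ]
TCP local d,y,h [-0.0341  0.0006  0.0751] tilt 18.08563979467077
```

>>> arm_command --commands '[{"x":0,"y":0,"z":0,"rx":0,"ry":0,"rz":0,"gripper":0.4},{"x":0,"y":0,"z":0,"rx":0,"ry":0,"rz":0,"gripper":0.32},{"x":0,"y":0,"z":0,"rx":0,"ry":0,"rz":0,"gripper":0.32},{"x":0,"y":0,"z":0,"rx":0,"ry":0,"rz":0,"gripper":0.32}]'

```text
time_s: 10.15
tool_pos: [0.5855, 0.1777, 0.1449]
tcp_rot: [[0.951, -0.001, 0.308], [-0.001, -1.0, -0.0], [0.308, -0.0, -0.951]]
ft_force: [0.4, -0.1, -0.0]
finger_gap: 0.0624
finger_force: 0.0
```

>>> arm_command --commands '[{"x":-0.031,"y":0,"z":0.095,"rx":0,"ry":0,"rz":0,"gripper":0.32},{"x":-0.093,"y":0,"z":0.285,"rx":0,"ry":0,"rz":0,"gripper":0.32},{"x":-0.124,"y":0,"z":0.38,"rx":0,"ry":0,"rz":0,"gripper":0.32},{"x":-0.124,"y":0,"z":0.38,"rx":0,"ry":0,"rz":0,"gripper":0.32},{"x":-0.124,"y":0,"z":0.38,"rx":0,"ry":0,"rz":0,"gripper":0.32},{"x":0,"y":0.36,"z":0,"rx":0,"ry":0,"rz":0,"gripper":0.32},{"x":0,"y":0.36,"z":0,"rx":0,"ry":0,"rz":0,"gripper":0.32},{"x":0,"y":0.36,"z":0,"rx":0,"ry":0,"rz":0,"gripper":0.32},{"x":0,"y":0,"z":0,"rx":0,"ry":0,"rz":0,"gripper":0.32},{"x":0,"y":0,"z":0,"rx":0,"ry":0,"rz":0,"gripper":0.32}]'

```text
time_s: 11.4
tool_pos: [0.5361, 0.2851, 0.2973]
tcp_rot: [[0.951, -0.001, 0.309], [-0.001, -1.0, -0.001], [0.309, 0.0, -0.951]]
ft_force: [0.1, 0.3, -0.3]
finger_gap: 0.0628
finger_force: 0.0
```

```bash
python3 - <<'E'
from chk import *
im,P,T=cloud("wrist"); cv2.imwrite("pics/w4.png",im[...,::-1]); np.savez("w4.npz",P=P,im=im,T=T)
L=(P-F)@R.T
for yc in(.108,0):
  m=(abs(L[...,0]+.033)<.04)&(abs(L[...,1]-yc)<.045)
  for a,b in((.06,.1),(.1,.115),(.12,.13),(.13,.14),(.142,.165)):
    q=L[m&(L[...,2]>a)&(L[...,2]<b)]
    if len(q)>20:print(yc,a,b,len(q),*(np.percentile(q,[1,50,99],axis=0)))
K=np.array(viewer.camera_info("wrist")["K"])
E
```

```text
11.4 [0.5361 0.2851 0.2973] gap 0.06283686264043788 0.0 F [ 0.063   0.2676 -0.3237]
[[ 0.9511 -0.0014  0.3089]
 [-0.0012 -1.     -0.0008]
 [ 0.3089  0.0004 -0.9511]]
q [-0.0394  0.2627 -0.7126  1.807   0.4702  0.9412 -2.5301]
TCP local d,y,h [-0.0352  0.1076  0.2347] tilt 17.991348838513805
0.108 0.06 0.1 2043 [-0.0614  0.0636  0.0605] [-0.0116  0.1072  0.0831] [0.0054 0.1523 0.0996]
0.108 0.1 0.115 1891 [-0.0614  0.0638  0.1003] [0.0014 0.108  0.1103] [0.0053 0.1521 0.1148]
0.108 0.12 0.13 3610 [-0.0695  0.0649  0.1203] [-0.0606  0.108   0.1262] [-0.0115  0.1512  0.1299]
0.108 0.13 0.14 1895 [-0.0519  0.0913  0.1301] [-0.0327  0.108   0.1324] [-0.0182  0.1253  0.1373]
0.108 0.142 0.165 230 [-0.0404  0.1029  0.1425] [-0.0351  0.108   0.1451] [-0.0303  0.1131  0.1465]
0 0.06 0.1 2447 [-0.0609 -0.0435  0.0606] [-0.0207  0.0208  0.0832] [0.0058 0.0439 0.0997]
0 0.1 0.115 2031 [-0.061  -0.044   0.1001] [-0.0085  0.0121  0.1101] [0.0057 0.044  0.1148]
0 0.12 0.13 3174 [-0.069  -0.0434  0.1203] [-0.0606  0.0068  0.1262] [-0.0099  0.0434  0.1299]
0 0.13 0.14 2672 [-0.0539 -0.0196  0.1301] [-0.031   0.0033  0.1347] [-0.0143  0.02    0.1378]
0 0.142 0.165 292 [-0.04   -0.0059  0.1423] [-0.0343 -0.      0.1478] [-0.0296  0.0045  0.1495]
```

View pics/w4.png

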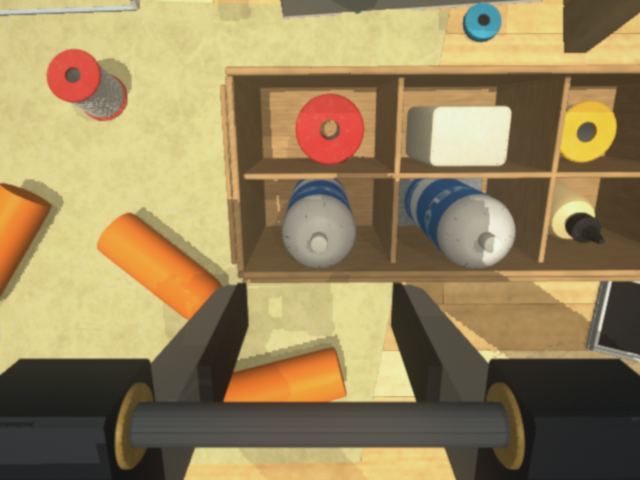

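Both cans sit correctly: old nozzle at (488,242) on the pad, new nozzle at (318,241), in line with the fingers.

>>> arm_command --commands '[{"x":0.094,"y":0.003,"z":-0.29,"rx":0,"ry":0,"rz":0,"gripper":0.32},{"x":0.094,"y":0,"z":-0.29,"rx":0,"ry":0,"rz":0,"gripper":0.32},{"x":0.094,"y":0,"z":-0.29,"rx":0,"ry":0,"rz":0,"gripper":0.32},{"x":0.094,"y":0,"z":-0.29,"rx":0,"ry":0,"rz":0,"gripper":0.32},{"x":0.094,"y":0,"z":-0.29,"rx":0,"ry":0,"rz":0,"gripper":0.32},{"x":0.03,"y":0,"z":-0.088,"rx":0,"ry":0,"rz":0,"gripper":0.32},{"x":0,"y":0,"z":0,"rx":0,"ry":0,"rz":0,"gripper":0.32},{"x":0,"y":0,"z":0,"rx":0,"ry":0,"rz":0,"gripper":0.32}]'

```text
time_s: 12.45
tool_pos: [0.5866, 0.2864, 0.1449]
tcp_rot: [[0.951, -0.001, 0.311], [-0.001, -1.0, 0.001], [0.311, -0.001, -0.951]]
ft_force: [-1.1, -0.3, 0.4]
finger_gap: 0.0624
finger_force: 0.0
```

```bash
python3 chk.py
```

```text
12.45 [0.5866 0.2864 0.1449] gap 0.06243901410232829 0.0 F [-1.0782 -0.3307  0.3737]
[[ 0.9505 -0.0011  0.3106]
 [-0.0015 -1.      0.0008]
 [ 0.3106 -0.0012 -0.9505]]
q [-0.146   0.503  -0.573   1.8634  0.7263  0.7078 -2.7294]
TCP local d,y,h [-0.0343  0.1089  0.0741] tilt 18.09780947701623
```

>>> arm_command --commands '[{"x":0,"y":-0.007,"z":0,"rx":0,"ry":0,"rz":0,"gripper":0.32},{"x":0,"y":0,"z":0,"rx":0,"ry":0,"rz":0,"gripper":1},{"x":0,"y":0,"z":0,"rx":0,"ry":0,"rz":0,"gripper":1},{"x":0,"y":0,"z":0,"rx":0,"ry":0,"rz":0,"gripper":1},{"x":0,"y":0,"z":0,"rx":0,"ry":0,"rz":0,"gripper":1},{"x":0,"y":0,"z":0,"rx":0,"ry":0,"rz":0,"gripper":1},{"x":-0.015,"y":0,"z":0.05,"rx":0,"ry":0,"rz":0,"gripper":1},{"x":-0.03,"y":0,"z":0.15,"rx":0,"ry":0,"rz":0,"gripper":1},{"x":0,"y":0,"z":0,"rx":0,"ry":0,"rz":0,"gripper":1}]'

```text
time_s: 13.58
tool_pos: [0.5815, 0.2861, 0.1646]
tcp_rot: [[0.951, -0.001, 0.31], [-0.001, -1.0, 0.001], [0.31, -0.001, -0.951]]
ft_force: [0.4, -0.1, -1.5]
finger_gap: 0.0512
finger_force: 30.0
```

```bash
python3 chk.py
```

```text
13.575 [0.5815 0.2861 0.1646] gap 0.05119185520067425 29.99940222410487 F [ 0.4307 -0.113  -1.4627]
[[ 0.9508 -0.0006  0.3099]
 [-0.001  -1.      0.0011]
 [ 0.3099 -0.0014 -0.9508]]
q [-0.1286  0.473  -0.5965  1.859   0.6925  0.7369 -2.7002]
TCP local d,y,h [-0.033   0.1086  0.0944] tilt 18.052622249750907
```

>>> arm_command --commands '[{"x":-0.094,"y":0,"z":0.29,"rx":0,"ry":0,"rz":0,"gripper":1},{"x":-0.124,"y":0,"z":0.38,"rx":0,"ry":0,"rz":0,"gripper":1},{"x":-0.124,"y":0,"z":0.38,"rx":0,"ry":0,"rz":0,"gripper":1},{"x":-0.124,"y":0,"z":0.38,"rx":0,"ry":0,"rz":0,"gripper":1},{"x":-0.03,"y":0,"z":0.29,"rx":0,"ry":0,"rz":0,"gripper":1},{"x":0,"y":-0.3,"z":0,"rx":0,"ry":0,"rz":0,"gripper":1},{"x":-0.05,"y":-0.45,"z":0,"rx":0,"ry":0.5,"rz":0,"gripper":1},{"x":-0.08,"y":-0.45,"z":0,"rx":0,"ry":0.6,"rz":0,"gripper":1},{"x":-0.08,"y":-0.45,"z":0,"rx":0,"ry":0.6,"rz":0,"gripper":1},{"x":-0.08,"y":-0.45,"z":0,"rx":0,"ry":0.6,"rz":0,"gripper":1},{"x":-0.08,"y":-0.45,"z":0,"rx":0,"ry":0.6,"rz":0,"gripper":1},{"x":-0.05,"y":-0.45,"z":0,"rx":0,"ry":0.6,"rz":0,"gripper":1},{"x":0,"y":-0.45,"z":-0.1,"rx":0,"ry":0.1,"rz":0,"gripper":1},{"x":0,"y":-0.1,"z":-0.3,"rx":0,"ry":0,"rz":0,"gripper":1},{"x":0,"y":0,"z":-0.4,"rx":0,"ry":0,"rz":0,"gripper":1},{"x":0,"y":0,"z":0,"rx":0,"ry":0,"rz":0,"gripper":1},{"x":0,"y":0,"z":0,"rx":0,"ry":0,"rz":0,"gripper":1}]'

```text
time_s: 15.7
tool_pos: [0.4908, -0.0692, 0.2567]
tcp_rot: [[1.0, -0.0, 0.002], [-0.0, -1.0, -0.0], [0.002, 0.0, -1.0]]
ft_force: [-0.1, 0.8, -1.4]
finger_gap: 0.051
finger_force: 30.0
```

```bash
python3 - <<'E'
from chk import *
im,P,T=cloud("wrist"); cv2.imwrite("pics/w5.png",im[...,::-1])
m=(P[...,2]>.008)&(P[...,2]<.02)&(P[...,0]>.42)&(P[...,0]<.56)&(P[...,1]>-.14)&(P[...,1]<0)
q=P[m][:,:2].astype(np.float32);print(len(q),cv2.minAreaRect(q))
t=(P-tp)@Rt
g=(abs(t[...,1])<.03)&(t[...,2]>-.04)&(t[...,2]<.085)&(t[...,0]>-.01)&(t[...,0]<.05)
for zz in np.arange(-.02,.08,.02):
    q=t[g&(abs(t[...,2]-zz)<.005)]
    if len(q)>20: print(zz,len(q),"xmax",np.percentile(q[:,0],97))
q=t[g&(t[...,2]>.055)];print("bottom z", np.percentile(q[:,2],[90,97,99.5]))
E
```

```text
15.7 [ 0.4908 -0.0692  0.2567] gap 0.05095919791860203 29.99943390916542 F [-0.101   0.768  -1.3853]
[[ 1.     -0.0004  0.0015]
 [-0.0004 -1.     -0.0001]
 [ 0.0015  0.0001 -1.    ]]
q [ 0.539   0.2073 -0.5275  1.8987  0.1188  1.0646 -1.608 ]
TCP local d,y,h [-0.0908 -0.2467  0.21  ] tilt 0.08814364000972402
1129 ((0.48442739248275757, -0.0693131610751152), (0.09207019954919815, 0.09192679077386856), 76.2589111328125)
-0.02 1347 xmax 0.025704654677308408
0.0 854 xmax 0.025853547979835023
0.02 533 xmax 0.02608793898062409
0.039999999999999994 403 xmax 0.02627733797010098
0.06 310 xmax 0.026462275591097515
bottom z [0.068  0.0706 0.0721]
```

View pics/w5.png

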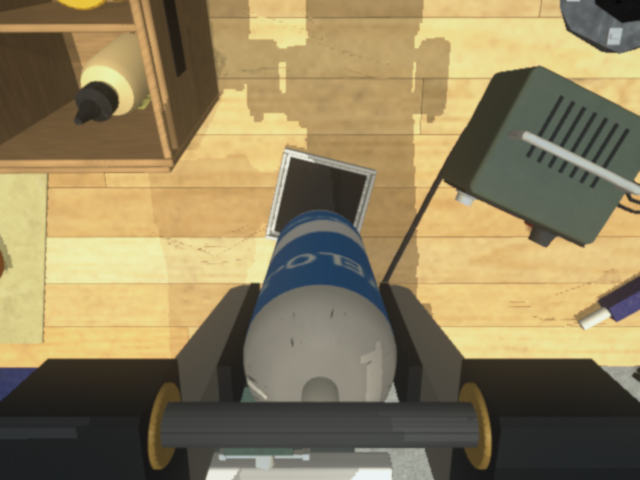

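The new can hangs square in the grip and upright, with the empty tray just beyond it at (325,190).

>>> arm_command --commands '[{"x":-0.045,"y":-0.01,"z":-0.1,"rx":0,"ry":0,"rz":0,"gripper":1},{"x":0,"y":0,"z":-0.4,"rx":0,"ry":0,"rz":0,"gripper":1},{"x":0,"y":0,"z":-0.4,"rx":0,"ry":0,"rz":0,"gripper":1},{"x":0,"y":0,"z":-0.4,"rx":0,"ry":0,"rz":0,"gripper":1},{"x":0,"y":0,"z":-0.25,"rx":0,"ry":0,"rz":0,"gripper":1},{"x":0,"y":0,"z":-0.2,"rx":0,"ry":0,"rz":0,"gripper":1},{"x":0,"y":0,"z":0,"rx":0,"ry":0,"rz":0,"gripper":1},{"x":0,"y":0,"z":-0.03,"rx":0,"ry":0,"rz":0,"gripper":1},{"x":0,"y":0,"z":0,"rx":0,"ry":0,"rz":0,"gripper":1}]'

```text
time_s: 16.88
tool_pos: [0.486, -0.0707, 0.0781]
tcp_rot: [[1.0, -0.001, 0.001], [-0.001, -1.0, -0.0], [0.001, 0.0, -1.0]]
ft_force: [0.2, 0.2, -2.4]
finger_gap: 0.051
finger_force: 30.0
```

>>> arm_command --commands '[{"x":0,"y":0,"z":-0.015,"rx":0,"ry":0,"rz":0,"gripper":1},{"x":0,"y":0,"z":0,"rx":0,"ry":0,"rz":0,"gripper":1}]'

```text
time_s: 17.12
tool_pos: [0.4863, -0.0708, 0.0779]
tcp_rot: [[1.0, -0.001, 0.001], [-0.001, -1.0, -0.001], [0.001, 0.001, -1.0]]
ft_force: [-4.1, 0.3, 12.3]
finger_gap: 0.0511
finger_force: 30.0
```

>>> arm_command --commands '[{"x":0,"y":0,"z":-0.01,"rx":0,"ry":0,"rz":0,"gripper":1},{"x":0,"y":0,"z":0,"rx":0,"ry":0,"rz":0,"gripper":1}]'

```text
time_s: 17.38
tool_pos: [0.4865, -0.0707, 0.0778]
tcp_rot: [[1.0, -0.001, 0.002], [-0.001, -1.0, -0.002], [0.002, 0.002, -1.0]]
ft_force: [-6.5, -0.1, 22.1]
finger_gap: 0.051
finger_force: 30.0
```

Seated on the floor of the tray. I'll relax the push, open, and back off.

>>> arm_command --commands '[{"x":0,"y":0,"z":0.018,"rx":0,"ry":0,"rz":0,"gripper":1},{"x":0,"y":0,"z":0,"rx":0,"ry":0,"rz":0,"gripper":0.4},{"x":0,"y":0,"z":0,"rx":0,"ry":0,"rz":0,"gripper":0.2},{"x":0,"y":0,"z":0,"rx":0,"ry":0,"rz":0,"gripper":0},{"x":0,"y":0,"z":0,"rx":0,"ry":0,"rz":0,"gripper":0},{"x":0,"y":0,"z":0,"rx":0,"ry":0,"rz":0,"gripper":0},{"x":0,"y":0,"z":0.2,"rx":0,"ry":0,"rz":0,"gripper":0},{"x":0,"y":0,"z":0.4,"rx":0,"ry":0,"rz":0,"gripper":0},{"x":0,"y":0,"z":0.5,"rx":0,"ry":0,"rz":0,"gripper":0},{"x":0,"y":0,"z":0.5,"rx":0,"ry":0,"rz":0,"gripper":0},{"x":0,"y":0,"z":0.5,"rx":0,"ry":0,"rz":0,"gripper":0},{"x":0,"y":0,"z":0.5,"rx":0,"ry":0,"rz":0,"gripper":0},{"x":0,"y":0,"z":0.5,"rx":0,"ry":0,"rz":0,"gripper":0},{"x":0,"y":0.3,"z":0.2,"rx":0,"ry":0,"rz":0,"gripper":0},{"x":0,"y":0.4,"z":0,"rx":0,"ry":0,"rz":0,"gripper":0},{"x":0,"y":0,"z":0,"rx":0,"ry":0,"rz":0,"gripper":0},{"x":0,"y":0,"z":0,"rx":0,"ry":0,"rz":0,"gripper":0}]'

```text
time_s: 19.5
tool_pos: [0.4855, -0.0012, 0.4065]
tcp_rot: [[1.0, -0.002, -0.001], [-0.002, -1.0, -0.001], [-0.001, 0.001, -1.0]]
ft_force: [0.0, -0.5, -0.2]
finger_gap: 0.092
finger_force: 0.0
```

```bash
python3 - <<'E'
from chk import *
im,P,T=cloud("wrist"); cv2.imwrite("pics/w6.png",im[...,::-1])
E
```

```text
19.5 [ 0.4855 -0.0012  0.4065] gap 0.0920048708355336 0.0 F [ 0.0044 -0.4892 -0.2011]
[[ 1.     -0.0015 -0.0005]
 [-0.0015 -1.     -0.0006]
 [-0.0005  0.0006 -1.    ]]
q [ 0.5034  0.0826 -0.603   1.6908  0.0481  1.3834 -1.6793]
TCP local d,y,h [-0.0496 -0.1787  0.3542] tilt -0.029920348069175196
```

View pics/w6.png

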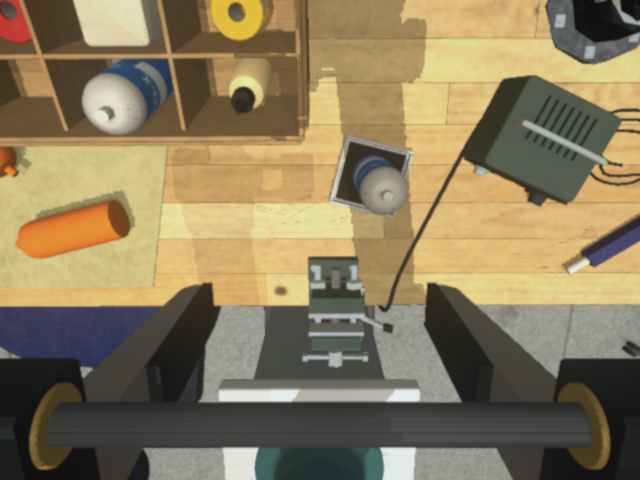

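The new can stands upright in the tray (375,185), the old can sits in the padded compartment (125,97), and the other things have not moved.

```bash
python3 -c "
from bench import r
print(r.hand_in())"
```

```text
the job is handed in; nothing more can be done
None
```

The used can is down on the grey pad in its carton compartment, the new can stands upright in the steel tray, the other carton contents look undisturbed, and the job was handed in at about 19.6 s.

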